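# Pin the rail carriage and mount the lens tube

## Task

Pull up the spring plunger of the rail carriage, slide the carriage to the last index hole at the dark-box end of the rail (the box on four short feet, not the lamp housing with the carrying handle) and let the pin drop fully home. Then take the lens tube off its parking rest and lay it in the carriage's V-saddle, centred on it and seated in both vees, with the wide hood end facing the dark box. Do not let the tube fall, and leave the screwdriver, the post and the lens cap where they are.

Things in the scene. Friction and masses are not known exactly. Their poses are not given: they have to be found in the camera images.
- rail: Fixed steel rail, 330 mm long along its y, on a 12 mm breadboard (top at world z = 0.012). Origin: centre of the underside of its 70 mm wide bed; z up. At x = +72 mm runs a 28 mm wide index strip (top 22 mm above the origin) with 10 mm square holes, 13 mm deep, at y = -90, -45, +45, +90 mm and in the middle a parking slot from y = -15 to +15 mm.
- rail_hole_pos (a point): Centre of the mouth of the last index hole at the rail's +y end (y = +90 mm).
- rail_hole_neg (a point): Centre of the mouth of the last index hole at the rail's -y end (y = -90 mm).
- carriage (a joint): Travel of the grey carriage (0.5 kg; plate 80 x 100 mm, top 36 mm above the rail's origin; a 30 mm wide tongue to +x carries the plunger) along the rail's +y, m: 0 = plunger at the middle of the rail; slides from -0.102 to +0.102 with the pin out, drag 1.5 N; +-0.090 are the last holes. It starts in the parking slot, within 0.010 of 0.
- plunger (a joint): Lift of the spring plunger, m: 0 = pin fully home, 12 mm deep in a hole; above 0.012 it is clear of the strip; at most 0.018. About 0.012 when the pin rides on the strip between holes. The spring pushes down with 6 N at 0, 10.5 N at 0.018. The pin is 8 mm across, round-nosed: released within about 3 mm of a hole's centre it centres itself.
- plunger_knob (a point): Grip point on the axis of the plunger's black knob, an upright cylinder 24 mm across and 26 mm high, from 15 mm below this point to 11 mm above. Moves with plunger and carriage; 73 mm above the rail's origin when home, at the rail's x = +72 mm, in line with the holes. Below the knob are a 16 mm wide bushing and the tongue (top 37 mm below this point).
- carriage_saddle (a point): Where the tube's origin belongs: 81 mm above the rail's origin, 45 mm above the carriage plate, midway between two 8 mm thick 90-degree V-cheeks 30 mm either way along y (the tube lies along this y). The cheeks are 56 mm wide over x and end 7 mm below this point; between them 52 mm of length is free for the fingers. Axes parallel to the rail's.
- tube: Black lens tube, 0.32 kg, a cylinder 44 mm in diameter lying along its own x, from x = -55 to +45 mm, with a wide hood 58 mm in diameter from x = +45 to +62 mm. Origin on the axis; it lies between the two vees.
- tube_hood (a point): Point on the tube's axis inside the wide hood (x = +55 mm of the tube).
- tube_rest: Fixed parking rest on the breadboard: base 80 x 66 x 8 mm, with two V-cheeks like those of the carriage at 30 mm either way along its x. Origin: centre of the underside; the tube lies along its x, its axis 53 mm above the origin.
- darkbox: Fixed black box, 170 x 140 (along the rail) x 150 mm high including four 30 mm feet, with a round port on the faces towards and away from the rail. Stands beyond one end of the rail, either one: origin, centre of its underside, 260 mm from the rail's origin along the rail.
- lamphouse: Fixed white lamp housing, 160 x 140 x 115 mm, with vent slots and a carrying handle on top (144 mm in all), in the same way beyond the other end of the rail. Origin: centre of its underside.
- driver: Loose screwdriver, 160 mm long, lying on the breadboard along its own x. A bystander. Origin: on its underside.
- post: Loose steel post, 13 mm across and 70 mm high, upright on a round 40 mm foot. A bystander. Origin: centre of the underside.
- cap: Loose black lens cap, a disc 56 mm across and 10 mm thick lying on the breadboard. A bystander. Origin: centre of the underside.

How it is judged:
On the way, in this order (a step that is already met when the one before it is completed fails the run):
1. the plunger is pulled up until its pin is clear of the strip (value of joint plunger above 0.012 m), for 0.1 s.
2. the carriage stands at the last hole of the dark-box end with the pin fully home, the tube still on its rest (value of joint plunger below 0.003 m and horizontal distance between plunger_knob and darkbox below 0.2 m and distance between tube and tube_rest below 0.08 m), for 0.2 s.
3. the tube is lifted off its rest and taken away (distance between tube and tube_rest above 0.1 m), for 0.1 s.
At the end, for the whole second after the job is handed in: Pin home (plunger under 3 mm) in the last hole at the dark-box end (knob within 200 mm of the box origin in plan); tube released, at rest in both vees: within 4 mm across, 10 mm along, 3 mm in height and 0.06 rad of the saddle, hood towards the dark box (hood point within 140 mm in plan) (value of joint plunger below 0.003 m and horizontal distance between plunger_knob and darkbox below 0.2 m and x of tube in the frame of carriage_saddle between -0.004 and 0.004 m and y of tube in the frame of carriage_saddle between -0.01 and 0.01 m and z of tube in the frame of carriage_saddle between -0.003 and 0.003 m and angle between the x axis of tube and the y axis of carriage_saddle, either way round below 0.06 rad and horizontal distance between tube_hood and darkbox below 0.14 m and linear speed of tube below 0.02 m/s); the robot touches nothing.
It fails at once if the tube is let fall (moving faster than 0.5 m/s with no finger holding it) (linear speed of tube above 0.5 m/s and contact force between the fingers and tube below 0.5 N).
It fails at once if the screwdriver, the post or the lens cap is moved more than 30 mm (distance of any of driver, post, cap from where it was at the start of the episode above 0.03 m).
It also fails if it takes over 54 s, if anything falls off the work surface, if the arm or the gripper's body presses on something with over 40 N, if the wrist force passes 120 N, or if a joint passes its speed limit or range.

## Robot

A 7-joint arm with a two-finger parallel gripper is mounted at the origin on the work surface. World frame = base frame: x ahead of the robot, y to its left, z up, the work surface at z = 0. Lengths are in m, angles in rad, forces in N, time in s.
With the tool pointing down it reaches from about 0.4 to 0.9 m from the base axis. Payload 5.6 kg.
Tool frame: the origin (TCP) lies midway between the tips of the shut fingers; the grasp point (between the pads) lies 19 mm behind it; z points along the fingers, y is the line along which they close (so a half turn about z gives the same grasp; the last joint's range is limited). The gripper opens to 92 mm and grips with 3 to 60 N. Pads are 20 mm wide; open, the fingers measure 128 mm over their backs; the gripper's body (75 mm by 189 mm) begins 69 mm behind the grasp point.
Start: joints at [1.12, 0.468, -0.012, 1.603, 0.006, 1.071, -0.056], TCP at [0.258, -0.597, 0.215] pointing down, gripper open.
Joint ranges: [-2.53, 2.53], [-0.31, 2.02], [-1.57, 1.55], [0.28, 2.44], [-1.29, 4.43], [0.15, 1.84], [-2.92, 2.92]. Speed limits (rad/s): [2.57, 2.57, 3.14, 3.14, 3.14, 3.14, 3.14].

## Interface

Orientations are given as a 3x3 rotation matrix whose columns are the frame's x, y, z axes.
In Python, from station import env, effector, solver, viewer, workorder, search_frame, tip_of gives the robot as it stands. Calls block until the motion is done:
- env.reach(position, orientation): joint-space move of the TCP to a pose.
- env.movel(position, frame=None, rate=0.15): straight line of the TCP; frame=None keeps the orientation; rate is the mean speed in m/s.
- env.goto_joints(angles): joint-space move.
- effector.release() and effector.grasp(squeeze=None): open the fingers fully, or close them until they stop; squeeze is the grip in N (None keeps the last).
- env.pause(seconds).
- solver.inverse_kinematics(position, orientation): joint angles nearest the present ones, or None.
- env.sense(): the state.
- viewer.read_camera(name): name is "scene" or "top" or "wrist"; returns (picture, depth): 420x560x3 uint8, red, green, blue; 420x560 float32, m along the optical axis (not along the pixel's ray), 0 where there is no reading.
- viewer.camera_info(name): a dict with "intrinsics" (3x3 intrinsics, pixels), "eye" and "rotation" of the camera in the world; the wrist camera has in their place "T_tool_cam" (4x4, takes a point from camera to tool coordinates, whose origin is the TCP and whose axes are the flange's). Camera axes: x right, y up, looking along -z (the intrinsics and any distortion apply to the point x, -y, -z); pixel columns grow to the right and rows downward; lengths in m; the calibration is good to about 2 mm. A picture is of the moment at which its call begins: read the wrist's pose just before it. camera_info takes no time and is no camera call.
A pose or a line that the arm cannot do raises env.PlanningError and nothing moves.
- workorder.finish_job(): hands the job in; it is judged then, once.
Trained networks look in the newest picture that a camera, given by its name, has taken for a name from the list of things; names that differ only in an ending like _2 or _b are one class to them, and where a whole thing is asked for, a point or a joint stands for the part that bears it (a point fixed in the world has none). Each returns a list of dicts, best first, with "score" (0 to 1); they miss things now and then, are a little off and sometimes report something else, mostly with a low value. They report only what shows in the picture. A call takes as long as a camera call.
- search_frame(camera, name): "at" ([x, y, z] in m, in world coordinates, good to about 4 mm: the middle of the surface that is visible of it).
- tip_of(camera, name): "at" ([x, y, z] in m, in world coordinates, good to about 4 mm: a listed point, or the origin of a listed thing).
The state is a dict: "t": time; "joint_positions": joint angles; "joint_velocities": joint speeds; "tau": joint torques, N m; "ee_pos": TCP position; "tcp_rot": TCP orientation; "wrist_force": force on the tool from outside, world axes, zero at the start; "moment": the same for the moment, N m; "gripper_width": finger opening in m; "grasp_force": force on a finger pad.
Only numpy, scipy, OpenCV 4.12 (cv2) and the standard library are available. Lean on these libraries where they do the work, as an engineer would, in place of code of your own. Each camera call takes 0.05 s, during which the arm holds its last target. There are 200 camera calls.

## Working session

There is one attempt and no reset: what is moved stays moved. The work goes in short steps, each a Python script; the robot and the scene stay as the last script left them, time stands still between calls to the robot, and variables do not carry over. Pictures are saved under pics/ and viewed, at most 10 in all, crops included, and the job is handed in when it is done.

```bash
ls; mkdir -p pics; python3 - <<'E'
from station import *
import cv2,numpy as np
ims=[]
for c in ("scene","top"):
    p,d=viewer.read_camera(c); ims.append(p)
    np.savez(f"{c}.npz",p=p,d=d)
    i=viewer.camera_info(c); print(c,np.round(i["eye"],3),np.round(i["rotation"],3).tolist(),np.round(i["intrinsics"],1).tolist())
    for n in ["rail","rail_hole_pos","rail_hole_neg","plunger_knob","carriage_saddle","tube","tube_hood","tube_rest","darkbox","lamphouse","driver","post","cap"]:
        r=tip_of(c,n)
        print(n,[(np.round(x["at"],3).tolist(),round(x["score"],2)) for x in r[:2]])
    cv2.imwrite(f"pics/{c}.png",p[:,:,::-1])
print(env.sense()["t"])
E
```

```text
pics
station.py
scene [1.387 0.255 0.799] [[-0.304, -0.608, 0.734], [0.953, -0.19, 0.238], [-0.005, 0.771, 0.636]] [[530.8, 0.0, 283.6], [0.0, 530.8, 212.3], [0.0, 0.0, 1.0]]
rail [([0.598, -0.297, 0.014], 0.57), ([0.617, -0.039, 0.013], 0.56)]
rail_hole_pos [([0.692, 0.046, 0.031], 0.9)]
rail_hole_neg [([0.681, -0.136, 0.031], 0.67)]
plunger_knob [([0.68, -0.136, 0.032], 0.69), ([0.685, -0.04, 0.084], 0.63)]
carriage_saddle [([0.615, -0.036, 0.092], 0.57)]
tube [([0.436, 0.001, 0.067], 0.66)]
tube_hood [([0.491, 0.006, 0.064], 0.55)]
tube_rest [([0.432, 0.005, 0.014], 0.81)]
darkbox [([0.599, -0.299, 0.013], 0.83)]
lamphouse [([0.624, 0.22, 0.013], 0.88), ([0.613, -0.038, 0.092], 0.17)]
driver [([0.353, -0.302, 0.012], 0.78)]
post [([0.386, 0.261, 0.011], 0.64)]
cap [([0.767, -0.004, 0.012], 0.74)]
top [ 0.407 -0.024  1.298] [[-0.013, 0.993, -0.116], [-1.0, -0.015, -0.022], [-0.024, 0.115, 0.993]] [[540.7, 0.0, 288.7], [0.0, 540.7, 206.7], [0.0, 0.0, 1.0]]
rail [([0.614, -0.038, 0.014], 0.95)]
rail_hole_pos [([0.688, 0.047, 0.032], 0.76)]
rail_hole_neg [([0.686, -0.131, 0.03], 0.81), ([0.613, -0.039, 0.012], 0.74)]
plunger_knob [([0.685, -0.042, 0.089], 0.39)]
carriage_saddle [([0.614, -0.045, 0.016], 0.68), ([0.615, -0.04, 0.095], 0.58)]
tube [([0.439, 0.003, 0.067], 0.96), ([0.685, -0.038, 0.087], 0.23)]
tube_hood [([0.493, 0.006, 0.065], 0.91), ([0.614, -0.039, 0.094], 0.52)]
tube_rest [([0.429, -0.0, 0.011], 0.76)]
darkbox [([0.605, -0.302, 0.011], 0.56)]
lamphouse [([0.624, 0.222, 0.011], 0.91)]
driver [([0.357, -0.303, 0.011], 0.71), ([0.767, -0.008, 0.013], 0.28)]
post [([0.615, -0.042, 0.092], 0.71), ([0.388, 0.262, 0.011], 0.56)]
cap [([0.764, -0.006, 0.015], 0.81)]
1.4
```

View pics/scene.png

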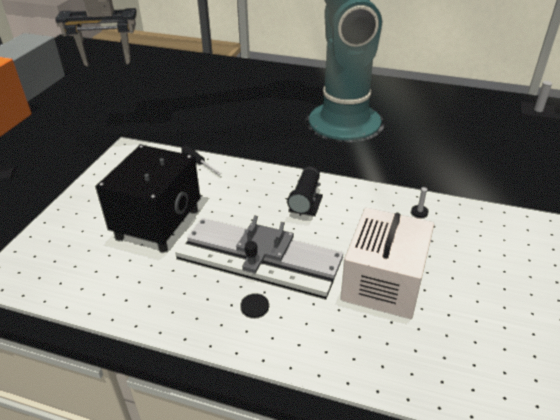

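View pics/top.png

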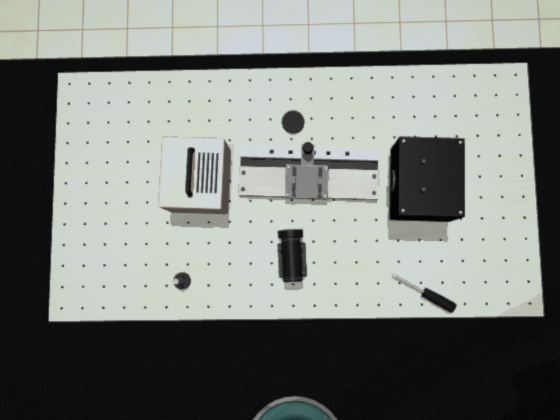

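The dark box is at the −y end (top view, about 428,178). The lamp housing is at +y (195,175), the carriage is mid-rail (307,175), and the tube's hood faces +x (291,233). The rail axis is close to world y, so the target is rail_hole_neg. Next I'll refine these positions with the wrist camera.

```bash
python3 - <<'E'
from h import *
p=env.sense()["ee_pos"]
env.movel([p[0],p[1],.35],rate=.25)
env.reach([.62,-.06,.32],frame(YAW))
look("wrist",["rail_hole_pos","rail_hole_neg","plunger_knob","carriage_saddle","rail"])
s=env.sense(); 
pic,d=viewer.read_camera("wrist"); cv2.imwrite("pics/w1.png",pic[:,:,::-1])
env.reach([.45,0.03,.30],frame(np.pi/2+.065))
look("wrist",["tube","tube_hood","tube_rest"])
pic,d=viewer.read_camera("wrist"); cv2.imwrite("pics/w2.png",pic[:,:,::-1])
# tube axis from depth
s2=env.sense(); i=viewer.camera_info("wrist"); K=i["intrinsics"]; T=np.eye(4); T[:3,:3]=s2["tcp_rot"]; T[:3,3]=s2["ee_pos"]; T=T@i["T_tool_cam"]
v,u=np.nonzero(d>0); z=d[v,u]; P=np.c_[(u-K[0,2])/K[0,0]*z,-(v-K[1,2])/K[1,1]*z,-z,np.ones_like(z)]@T.T
m=(P[:,2]>.075)&(P[:,2]<.1)&(abs(P[:,0]-.44)<.09)&(abs(P[:,1])<.06); Q=P[m,:2]
print(m.sum(),Q.min(0),Q.max(0)); b=Q[(Q[:,0]<.475)&(P[m,2]<.09)]
line=cv2.fitLine(b.astype(np.float32),cv2.DIST_HUBER,0,.01,.01).ravel(); print("axis",line, np.arctan2(line[1],line[0]), P[m,2].max(), np.sort(P[(abs(P[:,0]-.43)<.01)&(abs(P[:,1])<.02),2])[-20])
np.save("tubepts.npy",P[m]); print(s2["t"])
E
```

```text
wrist rail_hole_pos [([0.6856, 0.0455, 0.0386], 0.58)]
wrist rail_hole_neg [([0.6818, -0.1385, 0.0378], 0.84), ([0.6846, -0.0401, 0.0855], 0.69)]
wrist plunger_knob [([0.6852, -0.0385, 0.0858], 0.82), ([0.6091, -0.0352, 0.0914], 0.54)]
wrist carriage_saddle [([0.6109, -0.0347, 0.0944], 0.88)]
wrist rail [([0.6148, -0.0372, 0.0089], 0.79), ([0.6845, -0.0388, 0.0831], 0.68)]
wrist tube [([0.4334, -0.0007, 0.0662], 0.85)]
wrist tube_hood [([0.4934, 0.0042, 0.0645], 0.88)]
wrist tube_rest [([0.6843, -0.0411, 0.0848], 0.65), ([0.3521, -0.3046, 0.0096], 0.22)]
2670 [ 0.38038569 -0.02337911] [0.49886598 0.03011471]
axis [0.99898064 0.04514131 0.42632198 0.00101082] 0.04515665 0.09478847459714079 0.42953572841818216
6.3917
```

View pics/w1.png

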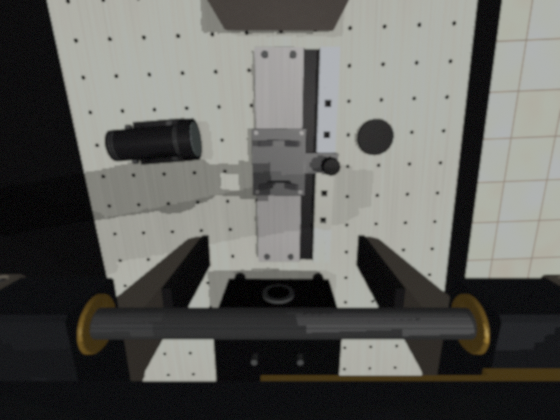

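View pics/w2.png

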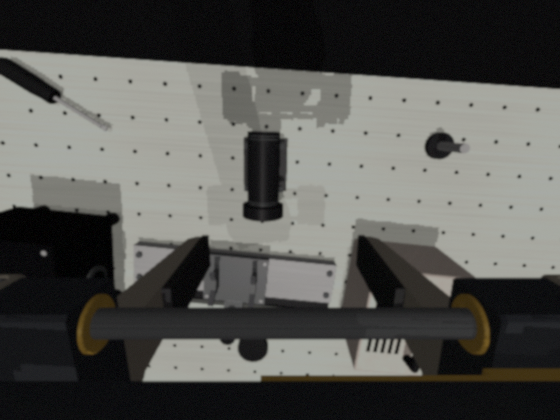

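w1 shows the holes along the strip (327,103 down to 323,220) and the knob at about (330,166). w2 shows the tube at (263,172) with its hood toward the rail. The knob is at (0.685, −0.040, 0.085) and agrees across all three cameras.

```bash
python3 - <<'E'
from h import *
R=frame(YAW); k=np.array([.685,-.040,.066]); yr=np.array([-np.sin(YAW),np.cos(YAW),0])
env.reach(k+[0,0,.11],R); env.movel(k,R,rate=.12)
def st(n):
    s=env.sense(); print(n,round(s["t"],2),np.round(s["ee_pos"],4),np.round(s["wrist_force"],1),round(s["gripper_width"],4),round(s["grasp_force"],1)); return s
st("pre"); effector.grasp(squeeze=50); st("grip")
env.movel(k+[0,0,.0155],R,rate=.04); st("lift"); env.pause(.2); s=st("lift")
look("wrist",["plunger_knob"],1)
E
```

```text
pre 8.93 [ 0.6857 -0.0399  0.067 ] [-0.3 -0.3  0.5] 0.092 0.0
grip 9.98 [ 0.686  -0.04    0.0661] [ 4.3 -0.2 -3. ] 0.0228 50.0
lift 10.53 [ 0.6859 -0.0401  0.0804] [  8.6   1.2 -10.8] 0.0229 50.0
lift 10.72 [ 0.6859 -0.04    0.0803] [  8.6  -0.2 -10. ] 0.0227 50.0
wrist plunger_knob [([0.6808, -0.0372, 0.0964], 0.57)]
```

```bash
python3 - <<'E'
from h import *
R=frame(YAW); yr=np.array([-np.sin(YAW),np.cos(YAW),0]); k=np.array([.686,-.040,.066])
def st(n):
    s=env.sense(); print(n,round(s["t"],2),np.round(s["ee_pos"],4),np.round(s["wrist_force"],1),round(s["gripper_width"],4)); return s
def at(d,h): return k+yr*d+[0,0,h]
env.movel(at(-.088,.0165),R,rate=.08); st("near")
# feel for the end stop, 12 mm beyond the hole
for d in np.arange(-.094,-.112,-.002):
    env.movel(at(d,.0165),R,rate=.05); env.pause(.05); s=st(round(d,3))
    if s["wrist_force"][1]>8: break
look("wrist",["plunger_knob","rail_hole_neg"],1)
E
```

```text
near 12.07 [ 0.6819 -0.1282  0.0806] [  6.6  -1.1 -10. ] 0.0229
-0.094 12.39 [ 0.6817 -0.1341  0.0806] [  4.9  -0.  -10.1] 0.0229
-0.096 12.69 [ 0.6816 -0.1355  0.0806] [ 5.4 -0.4 -9.9] 0.023
-0.098 12.99 [ 0.6815 -0.1373  0.0805] [  5.1   0.8 -10.1] 0.0231
-0.1 13.29 [ 0.6814 -0.1392  0.0805] [ 5.9 -0.1 -9.6] 0.0231
-0.102 13.59 [ 0.6814 -0.1412  0.0805] [  5.3   0.3 -10. ] 0.0231
-0.104 13.89 [ 0.6813 -0.1432  0.0806] [  5.4   0.7 -10.7] 0.0229
-0.106 14.19 [ 0.6812 -0.1451  0.0805] [  5.   -0.2 -10.2] 0.0229
-0.108 14.49 [ 0.6812 -0.1459  0.0805] [  5.2   2.9 -10. ] 0.0227
-0.11 14.79 [ 0.6812 -0.146   0.0805] [  5.2   4.9 -10.5] 0.0228
wrist plunger_knob [([0.6805, -0.1476, 0.1006], 0.85)]
wrist rail_hole_neg [([0.6844, -0.1342, 0.0349], 0.64)]
```

The end stop is at y = −0.146, which puts the hole at −0.134, in agreement with the cameras.

```bash
python3 - <<'E'
from h import *
R=frame(YAW); 
def st(n):
    s=env.sense(); print(n,round(s["t"],2),np.round(s["ee_pos"],4),np.round(s["wrist_force"],1),round(s["gripper_width"],4)); return s
env.movel([.682,-.134,.0825],R,rate=.05); env.pause(.1); s=st("over")
env.movel([.682,-.134,.0825+(-.134-s["ee_pos"][1])*0],R); 
env.movel([.682,-.134+(-.134-s["ee_pos"][1]),.0735],R,rate=.05); env.pause(.1); st("low")
env.movel([.682,-.134+(-.134-s["ee_pos"][1]),.067],R,rate=.05); env.pause(.1); st("home")
E
```

```text
over 15.51 [ 0.6818 -0.1329  0.0807] [ 6.3  1.6 -9.9] 0.023
low 16.19 [ 0.6817 -0.1346  0.0723] [ 3.7  1.8 -7.6] 0.0229
home 16.57 [ 0.6818 -0.135   0.0667] [ 2.5  1.8 -6.7] 0.0229
```

```bash
python3 - <<'E'
from h import *
from scipy.optimize import least_squares
P=np.load("tubepts.npy"); b=P[(P[:,0]<.475)&(P[:,2]<.1)]
def f(q):
    y0,a,z0=q; e=(b[:,1]-y0)*np.cos(a)-(b[:,0]-.436)*np.sin(a); return np.hypot(e,b[:,2]-z0)-.022
r=least_squares(f,[.002,.05,.065],loss="soft_l1",f_scale=.002); print("cyl",r.x,np.std(f(r.x)))
effector.release(); env.pause(.3)
p=env.sense()["ee_pos"]; env.movel([p[0],p[1],.19],rate=.2)
look("wrist",["plunger_knob","carriage_saddle"],1)
d=viewer.read_camera("top"); look("top",["plunger_knob","carriage_saddle"],2); look("scene",["plunger_knob","carriage_saddle","darkbox"],2)
p,_=viewer.read_camera("scene"); cv2.imwrite("pics/s2.png",cv2.resize(p[180:340,80:360,::-1],None,fx=2.5,fy=2.5)); print(env.sense()["t"])
E
```

```text
cyl [0.00080638 0.03936045 0.06407109] 0.0007554384729465462
wrist plunger_knob [([0.6806, -0.1366, 0.0824], 0.83)]
wrist carriage_saddle [([0.605, -0.13, 0.0932], 0.84)]
top plunger_knob []
top carriage_saddle [([0.6121, -0.1344, 0.0934], 0.98)]
scene plunger_knob [([0.6862, -0.1319, 0.0894], 0.74), ([0.625, 0.22, 0.0152], 0.45)]
scene carriage_saddle [([0.6113, -0.1341, 0.0905], 0.78)]
scene darkbox [([0.6021, -0.2965, 0.0115], 0.73)]
19.3333
```

View pics/s2.png

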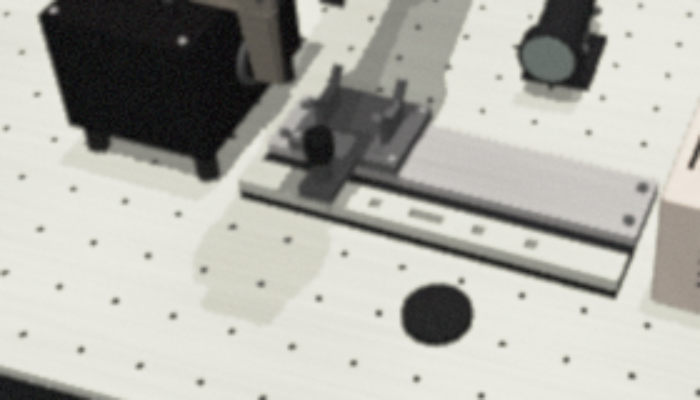

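The knob sits low on the carriage at the dark-box end, so the pin is home. Next is the tube. I'll tilt the grasp so the +x finger clears the knob when it opens in the saddle.

```bash
python3 - <<'E'
from h import *
def st(n):
    s=env.sense(); print(n,round(s["t"],2),np.round(s["ee_pos"],4),np.round(s["wrist_force"],1),round(s["gripper_width"],4),round(s["grasp_force"],1)); return s
R=frame(np.pi/2+.04,.36); o=np.array([.436,.0008,.065]); g=o+.014*R[:,2]; print(g)
env.reach([.50,-.06,.27],frame(.8,.2)); 
env.reach(g-.12*R[:,2],R); env.movel(g,R,rate=.12); env.pause(.1); st("pre")
effector.grasp(squeeze=35); s=st("grip"); np.save("pick.npy",np.r_[s["ee_pos"]])
env.movel(g+[0,0,.03],R,rate=.06); st("up"); 
env.movel(g+[0,0,.16],R,rate=.15); st("up")
pic,_=viewer.read_camera("wrist"); look("wrist",["tube","tube_hood"],1)
p2,_=viewer.read_camera("scene"); cv2.imwrite("pics/lift.png",np.hstack([cv2.resize(pic,None,fx=.7,fy=.7),cv2.resize(p2[80:290,180:460],(392,294))])[:,:,::-1])
E
```

```text
[0.43580278 0.00572789 0.05189744]
pre 22.33 [0.4363 0.0053 0.0524] [-0.4 -1.   0.7] 0.0921 0.0
grip 23.12 [0.4358 0.0063 0.0521] [0.8 2.6 1.1] 0.0433 35.0
up 23.77 [0.4357 0.0054 0.082 ] [-0.4  0.9 -2.7] 0.043 35.0
up 24.79 [0.4351 0.0057 0.2112] [ 0.1  0.4 -2.3] 0.0435 35.0
wrist tube [([0.4356, -0.0013, 0.2243], 0.74)]
wrist tube_hood [([0.4913, 0.0018, 0.2241], 0.69)]
```

View pics/lift.png

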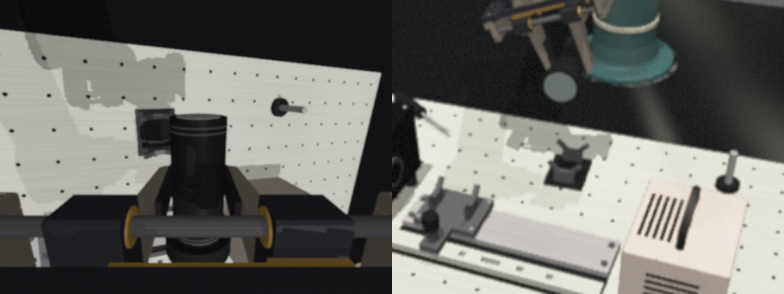

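The tube is held level (left picture at about 200,180) and the rest is empty. On to the saddle.

```bash
python3 - <<'E'
from h import *
def st(n):
    s=env.sense(); print(n,round(s["t"],2),np.round(s["ee_pos"],4),np.round(s["wrist_force"],1),round(s["gripper_width"],4)); return s
R=frame(YAW-.002,.36); o=np.array([.610,-.1315,.093]); g=o+.014*R[:,2]; print(g)
env.reach([.52,-.04,.25],frame(.75,.36)); st("mid")
env.reach(g+[0,0,.13],R); st("above")
env.movel(g+[0,0,.02],R,rate=.1); st("near")
look("wrist",["tube","tube_hood","carriage_saddle"],1); look("scene",["tube","tube_hood","carriage_saddle"],1); look("top",["tube","tube_hood","carriage_saddle"],1)
p2,_=viewer.read_camera("scene"); cv2.imwrite("pics/near.png",cv2.resize(p2[120:300,80:360,::-1],None,fx=2.5,fy=2.5))
E
```

```text
[ 0.61492749 -0.13170708  0.07989744]
mid 25.73 [ 0.5192 -0.0394  0.2495] [-0.1 -0.7 -3.4] 0.0431
above 26.68 [ 0.6143 -0.131   0.209 ] [ 0.   0.7 -2.7] 0.0432
near 27.93 [ 0.6155 -0.1318  0.1007] [ 0.2  1.1 -2.3] 0.0436
wrist tube [([0.6097, -0.1342, 0.1124], 0.87)]
wrist tube_hood [([0.609, -0.1861, 0.1128], 0.73)]
wrist carriage_saddle [([0.6803, -0.1337, 0.0838], 0.55)]
scene tube [([0.6108, -0.1319, 0.1157], 0.97)]
scene tube_hood [([0.6065, -0.186, 0.1114], 0.9)]
scene carriage_saddle []
top tube [([0.6152, -0.1332, 0.1132], 0.71)]
top tube_hood [([0.606, -0.1864, 0.1108], 0.93)]
top carriage_saddle []
```

View pics/near.png

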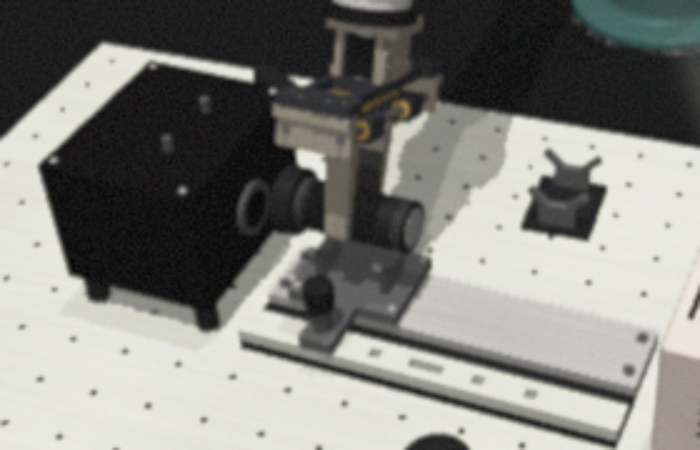

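The tube is above the saddle with its hood toward the dark box, so I'll lower it while watching the force.

```bash
python3 - <<'E'
from h import *
def st(n):
    s=env.sense(); print(n,round(s["t"],2),np.round(s["ee_pos"],4),np.round(s["wrist_force"],1),round(s["gripper_width"],4)); return s
R=frame(YAW-.002,.36); g=np.array([.6149,-.1317,.0799])
for h in (.006,.004,.003,.002,.001,0,-.001,-.002):
    env.movel(g+[0,0,h],R,rate=.05); env.pause(.05); s=st(h)
    if s["wrist_force"][2]>3 or np.hypot(*s["wrist_force"][:2])>15: break
E
```

```text
0.006 29.07 [ 0.6149 -0.1315  0.0856] [ 0.1  0.7 -2. ] 0.0434
0.004 29.37 [ 0.6149 -0.1317  0.084 ] [ 0.7 -0.5 -2.7] 0.0432
0.003 29.67 [ 0.6149 -0.1317  0.0829] [-1.1  0.4 -2.6] 0.0432
0.002 29.97 [ 0.6149 -0.1317  0.0818] [ 0.4 -0.3 -3.3] 0.0432
0.001 30.27 [ 0.6149 -0.1316  0.0808] [ 0.  -0.5 -1.4] 0.0434
0 30.57 [ 0.6151 -0.1317  0.0804] [-2.4  0.2  2. ] 0.0433
-0.001 30.87 [ 0.6152 -0.1317  0.0802] [-7.5  1.8 11.9] 0.0432
```

Contact came at the expected height (0.0521 + 0.028). I'll release and back out along the tool axis.

```bash
python3 - <<'E'
from h import *
R=frame(YAW-.002,.36); g=np.array([.6149,-.1317,.0804])
env.movel(g,R,rate=.05); effector.release(); env.pause(.2); print(np.round(env.sense()["wrist_force"],1))
env.movel(g-.13*R[:,2],R,rate=.1); env.reach([.50,0.05,.32],frame(.3)); env.pause(.3)
look("scene",["tube","tube_hood","plunger_knob","darkbox"],1); look("top",["tube","tube_hood","plunger_knob"],1)
s=env.sense(); print(s["t"],np.round(s["wrist_force"],1))
p2,_=viewer.read_camera("scene"); cv2.imwrite("pics/end.png",cv2.resize(p2[120:300,80:360,::-1],None,fx=2.5,fy=2.5))
E
```

```text
[-0.2 -0.7 -0.3]
scene tube [([0.6089, -0.1345, 0.0939], 0.82)]
scene tube_hood [([0.6068, -0.1842, 0.0912], 0.66)]
scene plunger_knob [([0.6838, -0.1355, 0.0867], 0.46)]
scene darkbox [([0.6008, -0.2959, 0.0137], 0.96)]
top tube [([0.6054, -0.1852, 0.0923], 0.41)]
top tube_hood [([0.6049, -0.1869, 0.0923], 0.97)]
top plunger_knob [([0.6798, -0.1348, 0.0853], 0.67)]
35.2583 [-0.8 -0.3 -0.4]
```

View pics/end.png

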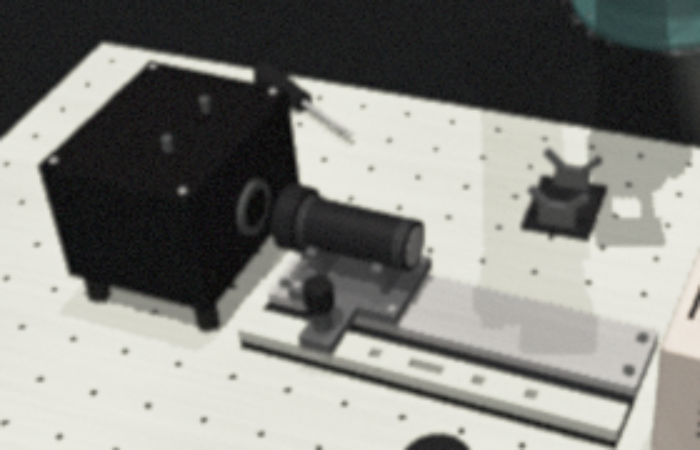

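The tube lies level in both vees, hood toward the box (295,215). The knob is home (318,295), and the measured heights match what they should be.

```bash
python3 -c "
from station import *
print(workorder.finish_job())"
```

```text
the job is handed in; nothing more can be done
None
```

I handed the job in at about 35 s of the 54 s. The pin is home in the last hole at the dark-box end and the tube is seated in both vees with its hood toward the box. No pass/fail verdict was returned.

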